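# Set out the hand-finishing kit on the cork strip

### The job

Set out the hand-finishing kit on the cork strip behind the sewing machine, round the pink pattern weight that already lies on its middle ring: stand the red thread spool on the ring to the left of the pink weight and the green thread spool on the ring to its right (left and right as the robot sees them). Stack the steel pattern weight flat and centred on the pink weight, and stand the thimble, open end down as it is, centred on top of the steel weight. The pink weight stays on its ring and the navy spool is not needed: leave it where it stands.

Things in the scene. Friction and masses are not known exactly. Their poses are not given: they have to be found in the camera images.
- cork_strip: cork strip fixed on the table (z = 0) behind the sewing machine, 62 x 210 mm, 3 mm thick, with three flat white rings, 51 mm across. Origin: centre of its underside. y runs along it to its left end (robot's left; turned at most 0.35 rad), x across it, away from the robot. Ring centres at x = 0: middle y = 0, left y = +70 mm, right y = -70 mm.
- ring_left (a point): centre of the strip's left white ring, on the cork's top (3 mm above the table); place of the red spool.
- ring_right (a point): centre of the strip's right white ring, on the cork's top (3 mm above the table); place of the green spool. Keep clear nearby: the sewing machine with its handwheel fills x = 0.28 to 0.48, y = -0.14 to 0.33 m and is 0.25 m high; a tall wire rack stands to the right of y = -0.32 m from x = 0.48 m on.
- pink_weight: pink pattern weight, a loose flat disc 42 mm in diameter and 11 mm high, 85 g, lying on the middle ring of the strip, its underside at z = 3 mm. Origin: centre of its underside, z up; yaw means nothing.
- steel_weight: grey steel pattern weight, a disc 38 mm in diameter and 15 mm high, 90 to 155 g; flat top and underside. To go on the pink weight. Origin: centre of its underside, z up; yaw means nothing. Starts standing on the table (z = 0), to the left or right of the strip.
- gold_thimble: gold-coloured thimble, 18 mm in diameter at its rim below, slightly narrower above, 22 mm high, 15 g, standing open end down. To go on top of the steel weight. Origin: centre of its underside, z up; yaw means nothing. Starts standing on the table (z = 0), to the left or right of the strip.
- red_spool: spool of red thread with white ends, an upright cylinder 29 mm in diameter and 60 mm high, 18 to 31 g. To go on the left ring. Origin: centre of its underside, z up; yaw means nothing. Starts standing on the table (z = 0), to the left or right of the strip.
- green_spool: low spool of green thread with wooden ends, an upright cylinder 33 mm in diameter and 36 mm high, 13 to 23 g. To go on the right ring. Origin: centre of its underside, z up; yaw means nothing. Starts standing on the table (z = 0), to the left or right of the strip.
- navy_spool: spool of navy-blue thread with white ends, an upright cylinder 29 mm in diameter and 61 mm high, 22 g. Not needed; stays where it stands. Origin: centre of its underside, z up; yaw means nothing.

How it is judged:
At the end, for the whole second after the job is handed in: Red spool upright on the left ring and green spool upright on the right ring, the pink weight flat on the middle ring, each within 12 mm of the ring centre; steel weight flat on the pink one and thimble upright on the steel one, each centred within 10 mm; all released and at rest (horizontal distance between pink_weight and cork_strip below 0.012 m and height (world z) of pink_weight between -0.001 and 0.007 m and angle between each of pink_weight, steel_weight, gold_thimble, red_spool, green_spool's own z axis and vertical below 0.08 rad and linear speed of each of pink_weight, steel_weight, gold_thimble, red_spool, green_spool below 0.01 m/s and angular speed of each of pink_weight, steel_weight, gold_thimble, red_spool, green_spool below 0.2 rad/s and horizontal distance between steel_weight and pink_weight below 0.01 m and height (world z) of steel_weight between 0.01 and 0.018 m and horizontal distance between gold_thimble and steel_weight below 0.01 m and height (world z) of gold_thimble between 0.025 and 0.033 m and horizontal distance between red_spool and ring_left below 0.012 m and height (world z) of red_spool between -0.001 and 0.007 m and horizontal distance between green_spool and ring_right below 0.012 m and height (world z) of green_spool between -0.001 and 0.007 m); the robot touches nothing.
It fails at once if the navy spool is moved by more than 25 mm (distance of navy_spool from where it was at the start of the episode above 0.025 m).
It also fails if it takes over 112 s, if anything falls off the work surface, if the arm or the gripper's body presses on something with over 40 N, if the wrist force passes 120 N, or if a joint passes its speed limit or range.

### The arm

A 6-joint arm with a two-finger parallel gripper is mounted at the origin on a cart in front of the work surface, level with it; the furniture and walls round the work are solid. World frame = base frame: x ahead of the robot, y to its left, z up, the work surface at z = 0. Lengths are in m, angles in rad, forces in N, time in s.
With the tool pointing down it reaches from about 0.325 to 0.9 m from the base axis. Payload 6.1 kg.
Tool frame: the origin (TCP) lies on the centre line of the jaws, within the pads' length; the fingertips stand 14 mm ahead of it and the grasp point (between the pads) lies 5 mm behind it; z points along the fingers, y is the line along which they close (so a half turn about z gives the same grasp; the last joint's range is limited). The gripper opens to 87 mm and grips with 3 to 60 N. Pads are 19 mm wide; open, the fingers measure 117 mm over their backs; the gripper's body (75 mm by 190 mm) begins 51 mm behind the grasp point.
Start: joints at [-1.384, 0.22, 1.526, -0, 1.395, -0.126], TCP at [0.192, -0.595, 0.237] pointing down, gripper open.
Joint ranges: [-2.98, 2.98], [-0.91, 2.08], [0.09, 2.57], [-1.24, 4.39], [0.2, 2.65], [-2.68, 2.68]. Speed limits (rad/s): [2.57, 2.57, 3.01, 3.14, 3.14, 3.14].

### API

Orientations are given as a unit quaternion [w, x, y, z].
In Python, from bench import env gives the robot as it stands.
- The arm moves only by the tool servo_tool, never from a script. Its argument "targets" is a list that holds one entry, the list of rows, each a list of 6 numbers: the shift along the tool's x, y, z in mm, then the turn, a rotation vector about the tool's x, y, z in degrees. A call has 1 to 8 rows; each row shifts and turns the commanded pose from where the row before left it, along the tool's axes as they then stand; what a row does not reach is not made up. A row lasts 1/12 s, in which the tool goes at most 41.7 mm and 7.16 degrees, less where a joint would pass 70% of its speed; a pose out of reach is approached as far as the arm can. A call is refused whole if a number of a shift passes 41.7 or a number of a turn 7.16, either way. A call with a gripper value outside its range is refused whole. "hand" is the opening, from 0 (shut) to 1 (fully open), set as the call begins (left out, the last holds). The fingers move at their own pace and stop on an object; "grip_force" is the grip in N (left out, the last holds). Time passes only in rows, so rows that do not move let the fingers close. It gives the time, the measured TCP pose, the force, the opening and the grip force at its end, in the units of the state.
- env.get_obs(): the state, without advancing time (a new reading comes with each control period).
- env.read_camera(name): name is "scene" or "top" or "wrist"; returns the picture (400x640x3 uint8, red, green, blue); there is no depth.
- env.camera_info(name): a dict with "K" (3x3 intrinsics, pixels), "extrinsics" (4x4, takes a point from camera to world coordinates); the wrist camera has in their place "T_tool_cam" (4x4, takes a point from camera to tool coordinates, whose origin is the TCP and whose axes are the flange's). Camera axes: x right, y down, z forward; pixel columns grow to the right and rows downward; lengths in m; the calibration is good to about 2 mm. A picture is of the moment at which its call begins: read the wrist's pose just before it. camera_info takes no time and is no camera call.
- env.hand_in(): hands the job in; it is judged then, once.
Trained networks look in the newest picture that a camera, given by its name, has taken for a name from the list of things; names that differ only in an ending like _2 or _b are one class to them, and where a whole thing is asked for, a point or a joint stands for the part that bears it (a point fixed in the world has none). Each returns a list of dicts, best first, with "conf" (0 to 1); they miss things now and then, are a little off and sometimes report something else, mostly with a low value. They report only what shows in the picture. A call takes as long as a camera call.
- env.outline_of(camera, thing): "region" (400x640 bool, what is visible of it) and "extent" ([left, top, right, bottom] in pixels, round what is visible of it).
- env.place_of(camera, thing): "point" ([row, column] in pixels: a listed point, or the origin of a listed thing).
The state is a dict: "t": time; "qpos": joint angles; "dq": joint speeds; "joint_torque": joint torques, N m; "ee_pos": TCP position; "tool_rot": TCP orientation; "ft_force": force on the tool from outside, world axes, zero at the start; "moment": the same for the moment, N m; "opening": finger opening in m; "gripper_force": force on a finger pad.
Only numpy, scipy, OpenCV 4.12 (cv2) and the standard library are available. Lean on these libraries where they do the work, as an engineer would, in place of code of your own. Each camera call takes 0.05 s, during which the arm holds its last target. There are 200 camera calls.

## Working session

There is one attempt and no reset: what is moved stays moved. The work goes in short steps, Python scripts to look and compute and a tool call to move; the robot and the scene stay as the last step left them, time stands still between calls to the robot, and variables do not carry over. Pictures are saved under pics/ and viewed, at most 16 in all, crops included, and the job is handed in when it is done.

Besides the shell and the picture viewer there is one more tool, called after ">>>" by a JSON object that holds its "fn" and its "kwargs". servo_tool: Moves the arm, as the interface text tells. Its arguments: {"type":"object","properties":{"targets":{"type":"array"},"hand":{"type":"number"},"grip_force":{"type":"number"}},"required":["targets"]}

```bash
ls; mkdir -p pics
cat > h.py <<'E'
from bench import env
import numpy as np, cv2
from scipy.spatial.transform import Rotation as R
def tool():
    o=env.get_obs(); q=np.array(o['tool_rot']); T=np.eye(4)
    T[:3,:3]=R.from_quat(q[[1,2,3,0]]).as_matrix(); T[:3,3]=o['ee_pos']; return T
def cam(n,T=None):
    i=env.camera_info(n); K=np.array(i['K'])
    return K,(np.array(i['extrinsics']) if n!='wrist' else (tool() if T is None else T)@np.array(i['T_tool_cam']))
def world(n,rc,z,T=None):
    K,E=cam(n,T); d=E[:3,:3]@np.linalg.solve(K,[rc[1],rc[0],1.]); c=E[:3,3]
    return c+d*(z-c[2])/d[2]
def snap(n,f=None):
    im=env.read_camera(n)
    if f: cv2.imwrite(f'pics/{f}.png',cv2.cvtColor(im,cv2.COLOR_RGB2BGR))
    return im
Z=dict(ring_left=.003,ring_right=.003,pink_weight=.003,cork_strip=0)
def find(n,things,T=None):
    for t in things:
        for r in env.place_of(n,t)[:2]:
            print(n,t,round(r['conf'],2),np.round(r['point']),np.round(world(n,r['point'],Z.get(t,0),T),4))
ALL=['cork_strip','ring_left','ring_right','pink_weight','steel_weight','gold_thimble','red_spool','green_spool','navy_spool']
E
python3 - <<'E'
from h import *
print({k:np.round(v,3) for k,v in env.get_obs().items()})
print(tool().round(3))
print(env.camera_info('wrist'))
for n in('top','scene'):
    snap(n,n+'0'); find(n,ALL)
E
```

```text
pics
{'t': np.float64(0.0), 'qpos': array([-1.384,  0.221,  1.528,  0.   ,  1.395, -0.126]), 'dq': array([ 0.001, -0.001, -0.   ,  0.002,  0.   , -0.   ]), 'joint_torque': array([  0.   , -49.461, -38.738,   0.07 ,   0.057,  -0.   ]), 'ee_pos': array([ 0.192, -0.594,  0.235]), 'tool_rot': array([-0.001,  0.988,  0.156, -0.   ]), 'ft_force': array([-0.25 , -0.111, -0.498]), 'moment': array([ 0.036, -0.002,  0.043]), 'gripper_force': np.float64(0.0), 'opening': np.float64(0.087)}
[[ 0.951  0.308 -0.     0.192]
 [ 0.308 -0.951  0.002 -0.594]
 [ 0.    -0.002 -1.     0.235]
 [ 0.     0.     0.     1.   ]]
{'K': array([[352.2479194 ,   0.        , 319.30299708],
       [  0.        , 352.2479194 , 205.1813653 ],
       [  0.        ,   0.        ,   1.        ]]), 'T_tool_cam': array([[ 2.97509904e-04, -9.60362763e-01, -2.78753073e-01,
         7.72980131e-02],
       [ 9.99999165e-01, -6.48078574e-05,  1.29056410e-03,
        -1.35331250e-03],
       [-1.25747509e-03, -2.78753224e-01,  9.60361942e-01,
        -1.48545352e-01],
       [ 0.00000000e+00,  0.00000000e+00,  0.00000000e+00,
   
[... 540 characters left out ...]

top green_spool 0.62 [150. 424.] [ 0.6165 -0.1771  0.    ]
top green_spool 0.46 [176. 347.] [ 0.5578 -0.0077  0.    ]
top navy_spool 0.49 [201. 431.] [ 0.5025 -0.1902  0.    ]
scene cork_strip 0.87 [189. 314.] [0.5572 0.0011 0.    ]
scene ring_left 0.72 [204. 296.] [0.5713 0.0706 0.003 ]
scene ring_right 0.85 [172. 330.] [ 0.5491 -0.0733  0.003 ]
scene ring_right 0.38 [272. 226.] [0.6101 0.3243 0.003 ]
scene pink_weight 0.61 [187. 315.] [ 0.5597 -0.0064  0.003 ]
scene gold_thimble 0.58 [270. 228.] [0.6129 0.3162 0.    ]
scene red_spool 0.51 [262. 270.] [0.535  0.2467 0.    ]
scene green_spool 0.7 [190. 313.] [0.5584 0.0046 0.    ]
scene green_spool 0.62 [140. 326.] [ 0.6244 -0.1814 -0.    ]
```

View pics/top0.png

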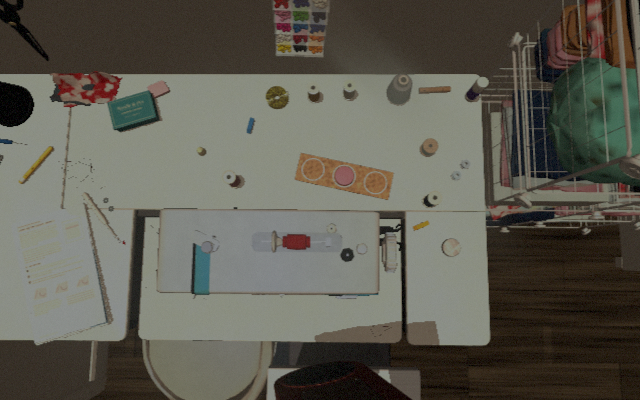

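View pics/scene0.png

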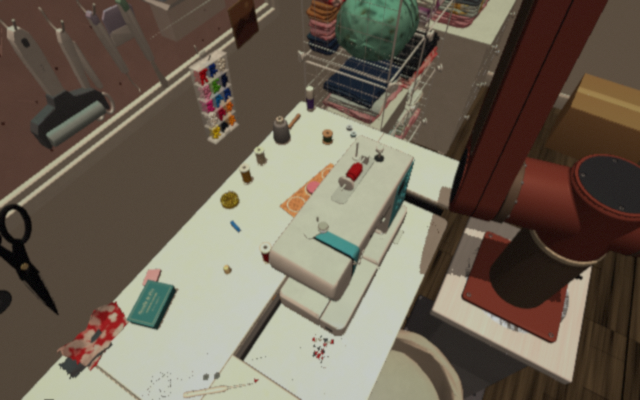

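The top view shows the strip at about (345,175), the red spool at (233,180) and the thimble at (201,151). The green spool is at (430,147), navy at (432,200) and steel at (451,247). The scene view agrees. I'll start with the steel weight.

```bash
cat >> h.py <<'E'
def rows(pos,yaw,n=None,T=None):
    """tool-frame rows for a straight world move, tool down, tool x at yaw (deg)"""
    T=tool() if T is None else T
    y0=np.degrees(np.arctan2(T[1,0],T[0,0])); dy=(yaw-y0+180)%360-180
    d=np.array(pos)-T[:3,3]
    n=n or int(max(np.ceil(np.linalg.norm(d)/.041),np.ceil(abs(dy)/7.1)))
    out=[]
    for k in range(n):
        a=np.radians(y0+dy*k/n); c,s=np.cos(a),np.sin(a); w=d/n*1000
        out.append([round(c*w[0]+s*w[1],1),round(s*w[0]-c*w[1],1),round(-w[2],1),0,0,round(-dy/n,2)])
    print(n,'yaw0 %.1f'%y0); [print(out[i:i+8]) for i in range(0,n,8)]
E
python3 - <<'E'
from h import *
rows([.406,-.2335,.17],-75)
E
```

```text
14 yaw0 17.9
[[np.float64(22.5), np.float64(-19.9), np.float64(4.8), 0, 0, np.float64(6.64)], [np.float64(20.0), np.float64(-22.3), np.float64(4.8), 0, 0, np.float64(6.64)], [np.float64(17.3), np.float64(-24.5), np.float64(4.8), 0, 0, np.float64(6.64)], [np.float64(14.4), np.float64(-26.3), np.float64(4.8), 0, 0, np.float64(6.64)], [np.float64(11.2), np.float64(-27.8), np.float64(4.8), 0, 0, np.float64(6.64)], [np.float64(7.9), np.float64(-28.9), np.float64(4.8), 0, 0, np.float64(6.64)], [np.float64(4.5), np.float64(-29.6), np.float64(4.8), 0, 0, np.float64(6.64)], [np.float64(1.1), np.float64(-30.0), np.float64(4.8), 0, 0, np.float64(6.64)]]
[[np.float64(-2.4), np.float64(-29.9), np.float64(4.8), 0, 0, np.float64(6.64)], [np.float64(-5.8), np.float64(-29.4), np.float64(4.8), 0, 0, np.float64(6.64)], [np.float64(-9.2), np.float64(-28.5), np.float64(4.8), 0, 0, np.float64(6.64)], [np.float64(-12.4), np.float64(-27.3), np.float64(4.8), 0, 0, np.float64(6.64)], [np.float64(-15.5), np.float64(-25.7), np.float64(4.8), 0, 0, np.float64(6.64)], [np.float64(-18.4), np.float64(-23.7), np.float64(4.8), 0, 0, np.float64(6.64)]]
```

>>> {"fn": "servo_tool", "kwargs": {"targets": [[[22.5, -20, 5, 0, 0, 6.64], [20, -22.3, 5, 0, 0, 6.64], [17.3, -24.5, 5, 0, 0, 6.64], [14.4, -26.3, 5, 0, 0, 6.64], [11.2, -27.8, 5, 0, 0, 6.64], [8, -29, 5, 0, 0, 6.64], [4.5, -29.6, 5, 0, 0, 6.64], [1, -30, 5, 0, 0, 6.64]]], "hand": 0.65}}

```text
t: 1.67
ee_pos: [0.315, -0.3868, 0.1965]
tool_rot: [0.0, 0.952, -0.305, 0.0]
ft_force: [0.6, 0.3, 0.8]
opening: 0.057
gripper_force: 0.0
```

>>> {"fn": "servo_tool", "kwargs": {"targets": [[[-2.4, -30, 5, 0, 0, 6.64], [-5.8, -29.4, 5, 0, 0, 6.64], [-9.2, -28.5, 5, 0, 0, 6.64], [-12.4, -27.3, 5, 0, 0, 6.64], [-15.5, -25.7, 4, 0, 0, 6.64], [-18.4, -23.7, 4, 0, 0, 6.64], [0, 0, 0, 0, 0, 0], [0, 0, 0, 0, 0, 0]]]}}

```text
t: 2.33
ee_pos: [0.4066, -0.2319, 0.1684]
tool_rot: [0.0, 0.795, -0.607, -0.0]
ft_force: [-0.2, -0.6, -0.1]
opening: 0.0566
gripper_force: 0.0
```

```bash
sed -i 's/out.append(\(.*\))$/out.append([float(v) for v in \1])/' h.py
python3 - <<'E'
from h import *
T=tool(); print(T.round(4), env.get_obs()['qpos'].round(2))
snap('wrist','w1'); find('wrist',['steel_weight','navy_spool'],T)
for r in env.outline_of('wrist','steel_weight')[:2]: print(r['conf'],r['extent'])
E
```

```text
[[ 2.626e-01 -9.649e-01 -3.000e-04  4.066e-01]
 [-9.649e-01 -2.626e-01  0.000e+00 -2.319e-01]
 [-1.000e-04  3.000e-04 -1.000e+00  1.684e-01]
 [ 0.000e+00  0.000e+00  0.000e+00  1.000e+00]] [-0.69 -0.1   1.99 -0.    1.25  2.19]
wrist steel_weight 0.87 [194. 321.] [ 0.4041 -0.2262  0.    ]
wrist navy_spool 0.63 [179.  82.] [ 0.6198 -0.1825  0.    ]
wrist navy_spool 0.62 [210. 206.] [ 0.5047 -0.183   0.    ]
0.56 [300.8, 176.0, 343.9, 218.5]
```

View pics/w1.png

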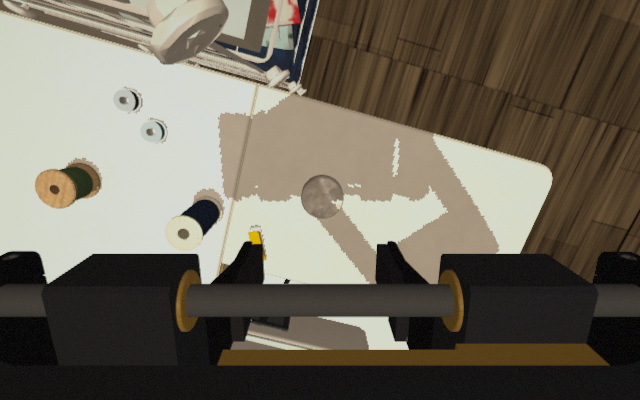

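The wrist view shows the steel weight at (322,197), the navy spool at (195,215) and the green spool at (65,185).

```bash
cat >> h.py <<'E'
def aim(pos,yaw,T=None):
    "offset from measured tool pose in tool axes (mm, deg)"
    T=tool() if T is None else T
    print('shift',(T[:3,:3].T@(np.array(pos)-T[:3,3])*1000).round(1),'turn',round(np.degrees(np.arctan2(T[1,0],T[0,0]))-yaw,1))
E
python3 - <<'E'
from h import *
p=world('wrist',[197.2,322.3],.009); print(p); aim([p[0],p[1],.018],-75)
E
```

```text
[ 0.40240396 -0.22845869  0.009     ]
shift [ -6.5   2.  150.9] turn -0.0
```

>>> {"fn": "servo_tool", "kwargs": {"targets": [[[-6, 2, 35, 0, 0, 0], [0, 0, 35, 0, 0, 0], [0, 0, 35, 0, 0, 0], [0, 0, 25, 0, 0, 0], [0, 0, 14, 0, 0, 0], [0, 0, 6, 0, 0, 0], [0, 0, 0, 0, 0, 0], [0, 0, 0, 0, 0, 0]]]}}

```text
t: 3.2
ee_pos: [0.4029, -0.2288, 0.0192]
tool_rot: [0.0, 0.793, -0.609, 0.0]
ft_force: [0.8, -0.4, 1.0]
opening: 0.0563
gripper_force: 0.0
```

>>> {"fn": "servo_tool", "kwargs": {"targets": [[[0, 0, 0, 0, 0, 0], [0, 0, 0, 0, 0, 0], [0, 0, 0, 0, 0, 0], [0, 0, 0, 0, 0, 0], [0, 0, 0, 0, 0, 0], [0, 0, 0, 0, 0, 0]]], "hand": 0, "grip_force": 25}}

```text
t: 3.7
ee_pos: [0.4033, -0.2283, 0.0194]
tool_rot: [0.0, 0.793, -0.609, 0.001]
ft_force: [-0.6, -0.1, 5.6]
opening: 0.037
gripper_force: 25.0
```

>>> {"fn": "servo_tool", "kwargs": {"targets": [[[0, 0, -20, 0, 0, 0], [0, 0, -41, 0, 0, 0], [0, 0, -41, 0, 0, 0], [0, 0, -41, 0, 0, 0], [0, 0, -41, 0, 0, 0], [0, 0, -41, 0, 0, 0], [0, 0, -41, 0, 0, 0], [0, 0, -30, 0, 0, 0]]]}}

```text
t: 4.37
ee_pos: [0.403, -0.2279, 0.3184]
tool_rot: [0.0, 0.793, -0.609, 0.002]
ft_force: [0.6, -0.4, -0.4]
opening: 0.0373
gripper_force: 25.0
```

Run:
```python
from h import *
o=env.get_obs(); print(o['ee_pos'],o['opening'],o['qpos'].round(3))
rows([.556,-.006,.30],-10)
```

```text
[ 0.40302034 -0.22794395  0.31843733] 0.03733296786354774 [-0.685 -0.224  1.818  0.     1.543  2.195]
10 yaw0 -75.0
[[-17.5, -20.5, 1.8, 0.0, 0.0, -6.5], [-15.1, -22.4, 1.8, 0.0, 0.0, -6.5], [-12.4, -23.9, 1.8, 0.0, 0.0, -6.5], [-9.6, -25.2, 1.8, 0.0, 0.0, -6.5], [-6.7, -26.1, 1.8, 0.0, 0.0, -6.5], [-3.7, -26.7, 1.8, 0.0, 0.0, -6.5], [-0.7, -26.9, 1.8, 0.0, 0.0, -6.5], [2.4, -26.9, 1.8, 0.0, 0.0, -6.5]]
[[5.4, -26.4, 1.8, 0.0, 0.0, -6.5], [8.4, -25.6, 1.8, 0.0, 0.0, -6.5]]
```

>>> {"fn": "servo_tool", "kwargs": {"targets": [[[-17.5, -20.5, 1, 0, 0, -6.5], [-15, -22.4, 1, 0, 0, -6.5], [-12.4, -24, 1, 0, 0, -6.5], [-9.6, -25, 1, 0, 0, -6.5], [-6.7, -26, 1, 0, 0, -6.5], [-3.7, -26.7, 3, 0, 0, -6.5], [-0.7, -27, 3, 0, 0, -6.5], [2.4, -27, 3, 0, 0, -6.5]]]}}

```text
t: 5.03
ee_pos: [0.5255, -0.049, 0.2999]
tool_rot: [-0.0, 0.98, -0.197, -0.0]
ft_force: [0.4, -0.7, -1.5]
opening: 0.0371
gripper_force: 25.0
```

>>> {"fn": "servo_tool", "kwargs": {"targets": [[[5.4, -26.4, 2, 0, 0, -6.5], [8.4, -25.6, 2, 0, 0, -6.5], [0, 0, 25, 0, 0, 0], [0, 0, 25, 0, 0, 0], [0, 0, 25, 0, 0, 0], [0, 0, 0, 0, 0, 0], [0, 0, 0, 0, 0, 0]]]}}

```text
t: 5.62
ee_pos: [0.5544, -0.0057, 0.2198]
tool_rot: [-0.0, 0.996, -0.087, -0.002]
ft_force: [-0.3, -0.5, -0.8]
opening: 0.0367
gripper_force: 25.0
```

Run:
```python
from h import *
T=tool(); o=env.get_obs(); print(o['ee_pos'],o['opening'],o['qpos'].round(3))
snap('wrist','w2'); snap('scene','s2'); find('wrist',['pink_weight','cork_strip','ring_left','ring_right'],T)
for r in env.outline_of('wrist','pink_weight')[:2]: print(r['conf'],r['extent'])
```

```text
[ 0.55440391 -0.00571841  0.21981443] 0.03667838743765507 [-0.153  0.068  1.727  0.     1.35   1.593]
wrist pink_weight 0.83 [177. 314.] [0.5565 0.0006 0.003 ]
wrist ring_left 0.67 [172. 247.] [0.5734 0.0695 0.003 ]
wrist ring_right 0.7 [180. 382.] [ 0.5411 -0.0694  0.003 ]
0.79 [293.9, 157.4, 334.2, 198.2]
0.67 [47.3, 211.6, 115.1, 259.6]
```

View pics/w2.png

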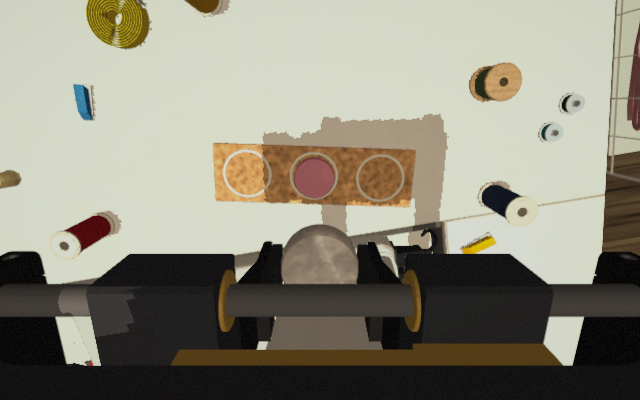

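View pics/s2.png

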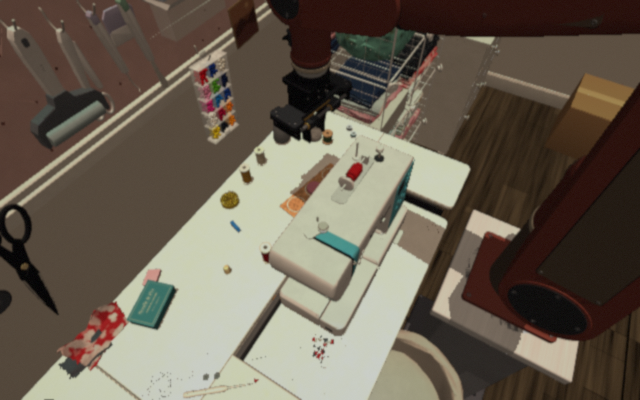

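The wrist view shows pink centred at (314,178) and the rings at (247,173) and (381,178). The held steel weight's far edge is at row 225. In the scene view the forearm is well clear of the machine.

Run:
```python
from h import *
T=tool(); p=world('wrist',[177.8,314.05],.0125); print('pink',p)
K=np.array(env.camera_info('wrist')['K']); E=np.linalg.inv(env.camera_info('wrist')['T_tool_cam'])
a=np.linspace(0,6.28,100)
for x0 in (-8,-4,0,4,8):
    P=np.array([[x0/1e3+.019*np.cos(t),.019*np.sin(t),z,1] for z in(.0044,.0194) for t in a]).T
    q=K@(E@P)[:3]; q=q/q[2]; print(x0,q[1].min().round(1),q[0].min().round(0),q[0].max().round(0))
aim([p[0],p[1],.035],-10)
for n in('ring_left','ring_right'):
    r=env.place_of('wrist',n)[0]; print(n,world('wrist',r['point'],.003))
```

```text
pink [ 5.60363790e-01 -2.03438276e-04  1.25000000e-02]
-8 237.1 283.0 361.0
-4 229.7 283.0 362.0
0 222.2 282.0 362.0
4 214.7 282.0 362.0
8 207.0 282.0 363.0
shift [  2.2  -6.6 188.1] turn -0.1
ring_left [0.5763705  0.06946392 0.003     ]
ring_right [ 0.5435928  -0.07050732  0.003     ]
```

>>> {"fn": "servo_tool", "kwargs": {"targets": [[[2.4, -6.6, 30, 0, 0, 0], [0, 0, 40, 0, 0, 0], [0, 0, 40, 0, 0, 0], [0, 0, 35, 0, 0, 0], [0, 0, 20, 0, 0, 0], [0, 0, 10, 0, 0, 0], [0, 0, 5, 0, 0, 0], [0, 0, 0, 0, 0, 0]]]}}

```text
t: 6.73
ee_pos: [0.5594, -0.0, 0.0414]
tool_rot: [-0.0, 0.996, -0.088, -0.0]
ft_force: [-0.1, -0.1, -0.7]
opening: 0.0371
gripper_force: 25.0
```

>>> {"fn": "servo_tool", "kwargs": {"targets": [[[0, 0, 1.5, 0, 0, 0], [0, 0, 1.5, 0, 0, 0], [0, 0, 1.5, 0, 0, 0], [0, 0, 0, 0, 0, 0]]]}}

```text
t: 7.07
ee_pos: [0.5601, -0.0001, 0.038]
tool_rot: [0.0, 0.996, -0.087, 0.001]
ft_force: [-0.3, -0.0, -0.9]
opening: 0.0369
gripper_force: 25.0
```

>>> {"fn": "servo_tool", "kwargs": {"targets": [[[0, 0, 1.5, 0, 0, 0], [0, 0, 1, 0, 0, 0], [0, 0, 1, 0, 0, 0], [0, 0, 0.5, 0, 0, 0], [0, 0, 0, 0, 0, 0]]]}}

```text
t: 7.48
ee_pos: [0.5595, 0.0, 0.0336]
tool_rot: [0.0, 0.996, -0.087, -0.0]
ft_force: [-2.3, -0.0, 4.9]
opening: 0.0371
gripper_force: 25.0
```

>>> {"fn": "servo_tool", "kwargs": {"targets": [[[0, 0, 0, 0, 0, 0], [0, 0, 0, 0, 0, 0], [0, 0, 0, 0, 0, 0], [0, 0, -15, 0, 0, 0], [0, 0, -35, 0, 0, 0], [0, 0, -41, 0, 0, 0], [0, 0, -41, 0, 0, 0], [0, 0, -30, 0, 0, 0]]], "hand": 0.65}}

```text
t: 8.15
ee_pos: [0.5603, -0.0001, 0.1986]
tool_rot: [0.0, 0.996, -0.087, 0.002]
ft_force: [2.3, -0.7, 0.2]
opening: 0.0566
gripper_force: 0.0
```

Run:
```python
from h import *
T=tool(); o=env.get_obs(); print(o['ee_pos'],o['opening'])
im=snap('wrist','w3'); find('wrist',['pink_weight','steel_weight','ring_left','ring_right'],T)
for n in('steel_weight','pink_weight'):
  for r in env.outline_of('wrist',n)[:1]: print(n,r['conf'],r['extent'])
rows([.603,.315,.20],-0)
```

```text
[ 5.60301235e-01 -7.73874115e-05  1.98639603e-01] 0.056565761004083864
wrist steel_weight 0.6 [188. 320.] [0.5552 0.0015 0.    ]
wrist steel_weight 0.53 [238.  95.] [0.5434 0.2437 0.    ]
wrist ring_left 0.7 [186. 252.] [0.5704 0.068  0.003 ]
wrist ring_right 0.7 [189. 390.] [ 0.543  -0.0684  0.003 ]
wrist ring_right 0.54 [ 89. 501.] [ 0.6192 -0.1811  0.003 ]
steel_weight 0.94 [301.9, 169.2, 340.1, 211.0]
pink_weight 0.74 [492.9, 195.4, 559.7, 242.7]
8 yaw0 -10.0
[[-1.3, -39.7, -0.9, 0.0, 0.0, -1.26], [-0.5, -39.8, -0.9, 0.0, 0.0, -1.26], [0.4, -39.8, -0.9, 0.0, 0.0, -1.26], [1.3, -39.7, -0.9, 0.0, 0.0, -1.26], [2.1, -39.7, -0.9, 0.0, 0.0, -1.26], [3.0, -39.6, -0.9, 0.0, 0.0, -1.26], [3.9, -39.6, -0.9, 0.0, 0.0, -1.26], [4.8, -39.5, -0.9, 0.0, 0.0, -1.26]]
```

View pics/w3.png

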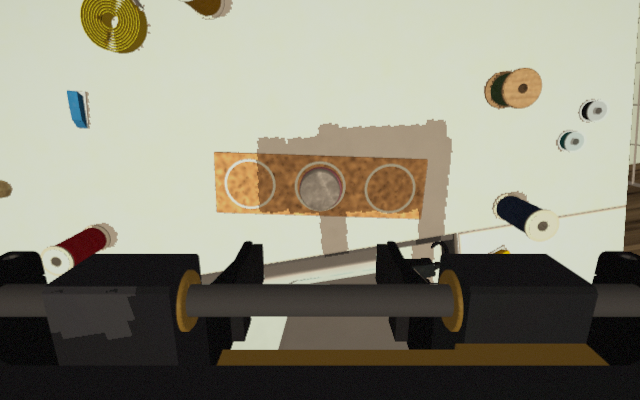

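The stack is at about (320,188), with a sliver of pink showing on its far side. I'll check the centring from the pixel profile and line up the thimble at the same time.

Run:
```python
from h import *
im=cv2.imread('pics/w3.png')
print([(r,im[r,320].tolist()) for r in list(range(160,176))+list(range(204,218))])
hsv=cv2.cvtColor(im,cv2.COLOR_BGR2HSV); 
c=cv2.resize(im[150:230,270:370],None,fx=6,fy=6,interpolation=cv2.INTER_NEAREST); cv2.imwrite('pics/w3c.png',c)
K,E=cam('wrist'); Ei=np.linalg.inv(E)
a=np.linspace(0,6.28,200)
for nm,c,rad,zs in(('pink',(.559,0),.021,(.003,.014)),('steel',(.559,0),.019,(.014,.029)),('ring',(.5595,0),.0255,(.003,))):
  for z in zs:
    P=np.array([[c[0]+rad*np.cos(t),c[1]+rad*np.sin(t),z,1] for t in a]).T
    q=K@(Ei@P)[:3]; q/=q[2]; print(nm,z,q[1].min().round(1),q[1].max().round(1),q[0].min().round(1),q[0].max().round(1))
```

```text
[(160, [61, 98, 137]), (161, [95, 125, 148]), (162, [125, 152, 162]), (163, [113, 142, 158]), (164, [69, 110, 147]), (165, [54, 97, 142]), (166, [55, 89, 133]), (167, [53, 60, 103]), (168, [58, 64, 96]), (169, [68, 82, 92]), (170, [78, 93, 105]), (171, [97, 117, 131]), (172, [126, 147, 164]), (173, [140, 161, 178]), (174, [135, 158, 174]), (175, [129, 151, 167]), (204, [98, 116, 131]), (205, [97, 115, 130]), (206, [96, 114, 128]), (207, [94, 113, 127]), (208, [94, 112, 126]), (209, [94, 111, 125]), (210, [93, 116, 134]), (211, [80, 115, 147]), (212, [55, 95, 140]), (213, [53, 94, 137]), (214, [51, 93, 137]), (215, [77, 111, 145]), (216, [116, 140, 159]), (217, [128, 150, 167])]
pink 0.003 161.4 203.2 299.1 341.9
pink 0.014 163.3 206.3 298.5 342.6
steel 0.014 165.4 204.3 300.6 340.5
steel 0.029 168.3 208.9 299.8 341.5
ring 0.003 156.2 207.0 294.4 346.4
```

View pics/w3c.png

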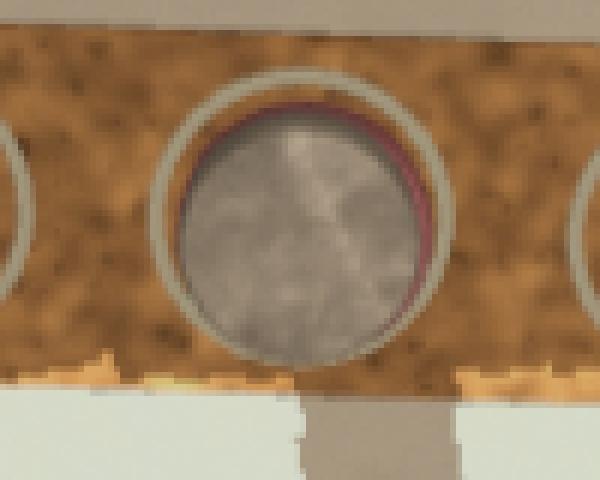

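>>> {"fn": "servo_tool", "kwargs": {"targets": [[[-1.3, -39.7, -1, 0, 0, -1.25], [-0.5, -39.8, -1, 0, 0, -1.25], [0.4, -39.8, -1, 0, 0, -1.25], [1.3, -39.7, -1, 0, 0, -1.25], [2.1, -39.7, -1, 0, 0, -1.25], [3, -39.6, -1, 0, 0, -1.25], [4, -39.6, -1, 0, 0, -1.25], [5, -39.5, -1, 0, 0, -1.25]]]}}

```text
t: 9.17
ee_pos: [0.6036, 0.3166, 0.2005]
tool_rot: [0.001, 1.0, 0.0, -0.002]
ft_force: [1.3, 0.3, 0.6]
opening: 0.0563
gripper_force: 0.0
```

>>> {"fn": "servo_tool", "kwargs": {"targets": [[[0, 0, 20, 0, 0, 0], [0, 0, 20, 0, 0, 0], [0, 0, 0, 0, 0, 0], [0, 0, 0, 0, 0, 0]]], "hand": 0.5}}

```text
t: 9.5
ee_pos: [0.6025, 0.3142, 0.1593]
tool_rot: [0.001, 1.0, -0.0, -0.003]
ft_force: [0.6, 0.6, 0.5]
opening: 0.0449
gripper_force: 0.0
```

Run:
```python
from h import *
T=tool(); o=env.get_obs(); print(o['ee_pos'],o['opening'],o['qpos'].round(2))
im=snap('wrist','w4'); find('wrist',['gold_thimble','red_spool'],T)
for n in('gold_thimble','red_spool'):
  for r in env.outline_of('wrist',n)[:2]: print(n,r['conf'],r['extent'])
```

```text
[0.60252287 0.31419446 0.15932689] 0.0449481294865659 [ 0.36  0.41  1.44 -0.    1.3   1.94]
wrist gold_thimble 0.73 [181. 315.] [0.6115 0.3191 0.    ]
wrist red_spool 0.9 [249. 391.] [0.5453 0.2471 0.    ]
gold_thimble 0.64 [303.8, 173.5, 328.5, 197.2]
red_spool 0.67 [383.5, 237.5, 416.9, 282.4]
```

View pics/w4.png

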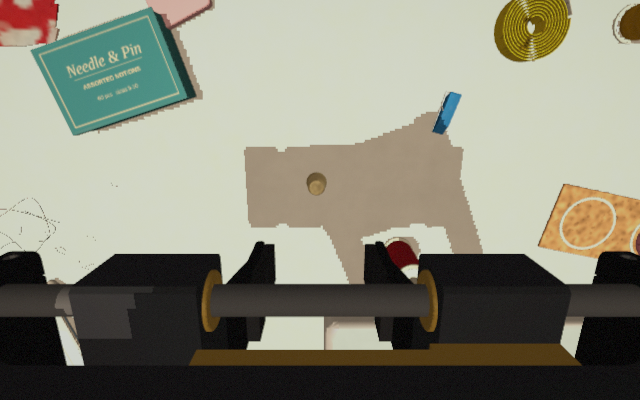

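The steel sits within about 3 mm of the pink centre, and pink is still centred in its ring. The thimble is at (316,185) in the wrist view.

Run:
```python
from h import *
p=world('wrist',[185.4,316.2],.010); print(p); aim([p[0],p[1],.016],0)
```

```text
[0.61305877 0.31869193 0.01      ]
shift [  7.1  -3.9 148.7] turn -0.1
```

>>> {"fn": "servo_tool", "kwargs": {"targets": [[[8, -4, 35, 0, 0, 0], [0, 0, 35, 0, 0, 0], [0, 0, 25, 0, 0, 0], [0, 0, 5, 0, 0, 0], [0, 0, 0, 0, 0, 0], [0, 0, 0, 0, 0, 0]]]}}

```text
t: 10.25
ee_pos: [0.6138, 0.3191, 0.0649]
tool_rot: [-0.0, 1.0, -0.0, 0.001]
ft_force: [0.2, 0.4, 0.3]
opening: 0.0434
gripper_force: 0.0
```

Run:
```python
from h import *
T=tool(); print(T.round(4))
for k in range(2):
  snap('wrist'); find('wrist',['gold_thimble'],T)
  for r in env.outline_of('wrist','gold_thimble')[:1]:
    e=r['extent']; p=world('wrist',[(e[1]+e[3])/2,(e[0]+e[2])/2],.01,T);print(e,p)
aim([p[0],p[1],.016],0)
```

```text
[[ 1.000e+00 -9.000e-04  2.000e-03  6.138e-01]
 [-1.000e-03 -1.000e+00  8.000e-04  3.191e-01]
 [ 2.000e-03 -8.000e-04 -1.000e+00  6.490e-02]
 [ 0.000e+00  0.000e+00  0.000e+00  1.000e+00]]
wrist gold_thimble 0.94 [235. 322.] [0.6088 0.319  0.    ]
[310.7, 221.3, 336.2, 255.4] [0.61039154 0.31784698 0.01      ]
wrist gold_thimble 0.57 [231. 322.] [0.6117 0.3187 0.    ]
[311.1, 221.5, 338.3, 253.5] [0.61095134 0.31707589 0.01      ]
shift [-2.9  2.3 49. ] turn -0.0
```

>>> {"fn": "servo_tool", "kwargs": {"targets": [[[-3, 1, 20, 0, 0, 0], [0, 0, 18, 0, 0, 0], [0, 0, 8, 0, 0, 0], [0, 0, 3, 0, 0, 0], [0, 0, 0, 0, 0, 0]]]}}

```text
t: 10.97
ee_pos: [0.6096, 0.3179, 0.0147]
tool_rot: [0.0, 1.0, -0.0, -0.0]
ft_force: [0.5, 0.0, -0.8]
opening: 0.0435
gripper_force: 0.0
```

>>> {"fn": "servo_tool", "kwargs": {"targets": [[[0, 0, 0, 0, 0, 0], [0, 0, 0, 0, 0, 0], [0, 0, 0, 0, 0, 0], [0, 0, 0, 0, 0, 0], [0, 0, 0, 0, 0, 0], [0, 0, 0, 0, 0, 0]]], "hand": 0, "grip_force": 8}}

```text
t: 11.47
ee_pos: [0.61, 0.318, 0.0145]
tool_rot: [-0.0, 1.0, -0.0, 0.0]
ft_force: [0.1, -1.3, 2.8]
opening: 0.0166
gripper_force: 8.4
```

>>> {"fn": "servo_tool", "kwargs": {"targets": [[[0, 0, -10, 0, 0, 0], [0, 0, -30, 0, 0, 0], [0, 0, -40, 0, 0, 0], [0, 0, -40, 0, 0, 0], [0, 0, -25, 0, 0, 0], [0, 0, 0, 0, 0, 0]]]}}

```text
t: 11.97
ee_pos: [0.6138, 0.3196, 0.1687]
tool_rot: [-0.002, 1.0, -0.0, 0.006]
ft_force: [0.9, 0.6, 2.1]
opening: 0.0164
gripper_force: 8.0
```

Run:
```python
from h import *
print(tool().round(4)); rows([.558,0,.13],-10,9)
```

```text
[[ 9.999e-01 -5.000e-04  1.250e-02  6.138e-01]
 [-6.000e-04 -1.000e+00  4.900e-03  3.196e-01]
 [ 1.250e-02 -4.900e-03 -9.999e-01  1.687e-01]
 [ 0.000e+00  0.000e+00  0.000e+00  1.000e+00]]
9 yaw0 -0.0
[[-6.2, 35.5, 4.3, 0.0, 0.0, 1.11], [-5.5, 35.6, 4.3, 0.0, 0.0, 1.11], [-4.8, 35.7, 4.3, 0.0, 0.0, 1.11], [-4.1, 35.8, 4.3, 0.0, 0.0, 1.11], [-3.4, 35.9, 4.3, 0.0, 0.0, 1.11], [-2.7, 35.9, 4.3, 0.0, 0.0, 1.11], [-2.0, 36.0, 4.3, 0.0, 0.0, 1.11], [-1.3, 36.0, 4.3, 0.0, 0.0, 1.11]]
[[-0.6, 36.0, 4.3, 0.0, 0.0, 1.11]]
```

>>> {"fn": "servo_tool", "kwargs": {"targets": [[[-5.8, 35.3, 4.3, 0, 0, 1.11], [-5.1, 35.4, 4.3, 0, 0, 1.11], [-4.4, 35.5, 4.3, 0, 0, 1.11], [-3.7, 35.6, 4.3, 0, 0, 1.11], [-3, 35.7, 4.3, 0, 0, 1.11], [-2.3, 35.7, 4.3, 0, 0, 1.11], [-1.6, 35.8, 4.3, 0, 0, 1.11], [-1, 35.8, 4.3, 0, 0, 1.11]]]}}

```text
t: 12.63
ee_pos: [0.5624, 0.0339, 0.1244]
tool_rot: [-0.0, 0.997, -0.078, -0.0]
ft_force: [0.7, -0.0, 0.2]
opening: 0.0169
gripper_force: 8.0
```

>>> {"fn": "servo_tool", "kwargs": {"targets": [[[-0.2, 35.8, 4.3, 0, 0, 1.11], [0, 0, 0, 0, 0, 0], [0, 0, 0, 0, 0, 0], [0, 0, 0, 0, 0, 0], [0, 0, 0, 0, 0, 0]]]}}

```text
t: 13.05
ee_pos: [0.5577, 0.001, 0.1205]
tool_rot: [-0.0, 0.996, -0.087, 0.0]
ft_force: [0.6, 0.2, -0.6]
opening: 0.0166
gripper_force: 8.0
```

Run:
```python
from h import *
T=tool(); print(T.round(4)); aim([.558,0,.0435],-10)
im=snap('wrist','w5'); find('wrist',['steel_weight','ring_left','ring_right'],T)
for r in env.outline_of('wrist','steel_weight')[:1]:
    e=r['extent']; print(e,world('wrist',[(e[1]+e[3])/2,(e[0]+e[2])/2],.023,T))
for r in env.outline_of('wrist','gold_thimble')[:1]: print(r['extent'])
```

```text
[[ 9.849e-01 -1.731e-01  3.000e-04  5.577e-01]
 [-1.731e-01 -9.849e-01  4.000e-04  1.000e-03]
 [ 2.000e-04 -4.000e-04 -1.000e+00  1.205e-01]
 [ 0.000e+00  0.000e+00  0.000e+00  1.000e+00]]
shift [ 0.4  1.  77. ] turn 0.0
wrist steel_weight 0.95 [207. 322.] [0.5545 0.0007 0.    ]
wrist ring_left 0.62 [201. 231.] [0.5727 0.0697 0.003 ]
wrist ring_left 0.39 [260. 318.] [0.5117 0.0119 0.003 ]
wrist ring_right 0.57 [208. 410.] [ 0.543  -0.0675  0.003 ]
[294.5, 182.8, 349.0, 235.5] [5.59935604e-01 1.53666920e-04 2.30000000e-02]
[301.4, 240.9, 335.2, 284.0]
```

View pics/w5.png

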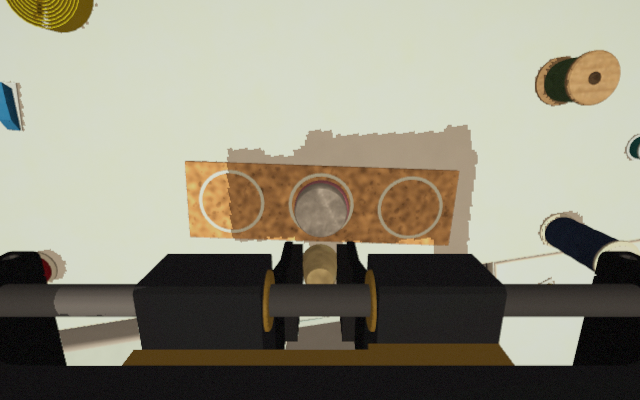

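The wrist view shows the steel at (322,209) and the held thimble's rim at row 241, so the thimble sits about 2 mm forward in the grip. Lowering now.

>>> {"fn": "servo_tool", "kwargs": {"targets": [[[-1, 1, 25, 0, 0, 0], [0, 0, 25, 0, 0, 0], [0, 0, 15, 0, 0, 0], [0, 0, 6, 0, 0, 0], [0, 0, 2, 0, 0, 0], [0, 0, 0, 0, 0, 0], [0, 0, 0, 0, 0, 0]]]}}

```text
t: 13.93
ee_pos: [0.5574, -0.0008, 0.0485]
tool_rot: [0.0, 0.996, -0.087, 0.001]
ft_force: [-0.5, -0.6, -0.9]
opening: 0.0167
gripper_force: 8.0
```

>>> {"fn": "servo_tool", "kwargs": {"targets": [[[0, 0, 1, 0, 0, 0], [0, 0, 1, 0, 0, 0], [0, 0, 0, 0, 0, 0], [0, 0, 0, 0, 0, 0]]]}}

```text
t: 14.27
ee_pos: [0.5566, -0.0009, 0.0458]
tool_rot: [0.0, 0.996, -0.087, 0.0]
ft_force: [-0.8, 0.6, -0.4]
opening: 0.0166
gripper_force: 8.0
```

>>> {"fn": "servo_tool", "kwargs": {"targets": [[[0, -0.5, 1, 0, 0, 0], [0, 0, 0.7, 0, 0, 0], [0, 0, 0.6, 0, 0, 0], [0, 0, 0, 0, 0, 0], [0, 0, 0, 0, 0, 0]]]}}

```text
t: 14.68
ee_pos: [0.5566, -0.0003, 0.0436]
tool_rot: [-0.0, 0.996, -0.087, 0.0]
ft_force: [-2.4, 0.5, 5.3]
opening: 0.0168
gripper_force: 10.3
```

>>> {"fn": "servo_tool", "kwargs": {"targets": [[[0, 0, 0, 0, 0, 0], [0, 0, 0, 0, 0, 0], [0, 0, 0, 0, 0, 0], [0, 0, -15, 0, 0, 0], [0, 0, -35, 0, 0, 0], [0, 0, -41, 0, 0, 0], [0, 0, -41, 0, 0, 0], [0, 0, -25, 0, 0, 0]]], "hand": 0.45}}

```text
t: 15.35
ee_pos: [0.5578, -0.0005, 0.2042]
tool_rot: [0.0, 0.996, -0.087, 0.002]
ft_force: [1.2, 0.1, 0.6]
opening: 0.0389
gripper_force: 0.0
```

Run:
```python
from h import *
T=tool(); print(T[:3,3].round(4))
im=snap('wrist'); find('wrist',['gold_thimble','steel_weight','ring_left','ring_right','red_spool'],T)
c=cv2.resize(im[130:230,240:400,::-1],None,fx=4,fy=4); cv2.imwrite('pics/w6.png',c)
rows([.54,.246,.2],-10)
```

```text
[ 5.578e-01 -5.000e-04  2.042e-01]
wrist gold_thimble 0.7 [189. 319.] [0.551 0.002 0.   ]
wrist steel_weight 0.7 [185. 319.] [0.5553 0.0016 0.    ]
wrist ring_left 0.63 [181. 251.] [0.5719 0.0687 0.003 ]
wrist red_spool 0.91 [234. 100.] [0.5433 0.2412 0.    ]
7 yaw0 -10.0
[[-8.3, -34.3, -0.3, 0.0, 0.0, -0.0], [-8.3, -34.3, -0.3, 0.0, 0.0, -0.0], [-8.3, -34.3, -0.3, 0.0, 0.0, -0.0], [-8.3, -34.3, -0.3, 0.0, 0.0, -0.0], [-8.3, -34.3, -0.3, 0.0, 0.0, -0.0], [-8.3, -34.3, -0.3, 0.0, 0.0, -0.0], [-8.3, -34.3, -0.3, 0.0, 0.0, -0.0]]
```

View pics/w6.png

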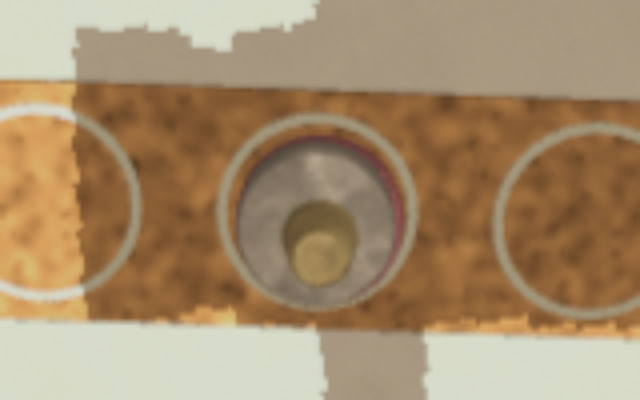

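The thimble stands centred on the steel (crop position about (320,235), steel top centre about (320,228)). Red spool next.

>>> {"fn": "servo_tool", "kwargs": {"targets": [[[-8, -34.3, 0, 0, 0, 0], [-8, -34.3, 0, 0, 0, 0], [-8, -34.3, 0, 0, 0, 0], [-8, -34.3, 0, 0, 0, 0], [-8, -34.3, 0, 0, 0, 0], [-8, -34.3, 0, 0, 0, 0], [-8, -34.3, 0, 0, 0, 0]]], "hand": 0.6}}

```text
t: 16.23
ee_pos: [0.5415, 0.2471, 0.1974]
tool_rot: [0.001, 0.996, -0.087, -0.002]
ft_force: [0.6, 0.1, 0.5]
opening: 0.052
gripper_force: 0.0
```

>>> {"fn": "servo_tool", "kwargs": {"targets": [[[0, 0, 0, 0, 0, 0], [0, 0, 0, 0, 0, 0], [0, 0, 0, 0, 0, 0], [0, 0, 0, 0, 0, 0]]]}}

```text
t: 16.57
ee_pos: [0.5427, 0.2446, 0.1987]
tool_rot: [0.001, 0.996, -0.088, -0.001]
ft_force: [0.3, -0.5, -0.4]
opening: 0.0522
gripper_force: 0.0
```

Run:
```python
from h import *
T=tool(); print(T[:3,3].round(4))
im=snap('wrist','w7'); find('wrist',['red_spool'],T)
for r in env.outline_of('wrist','red_spool')[:1]:
    e=r['extent']; p=world('wrist',[(e[1]+e[3])/2,(e[0]+e[2])/2],.03,T); print(e,p)
aim([p[0],p[1],.04],-10)
```

```text
[0.5427 0.2446 0.1987]
wrist red_spool 0.92 [181. 320.] [0.544  0.2444 0.    ]
[306.3, 164.7, 338.9, 213.0] [0.54244667 0.24255105 0.03      ]
shift [ -0.4   2.1 159.7] turn -0.1
```

View pics/w7.png

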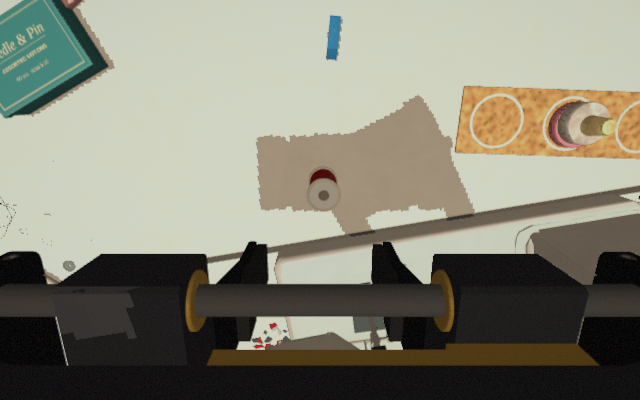

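>>> {"fn": "servo_tool", "kwargs": {"targets": [[[0.5, 1.5, 35, 0, 0, 0], [0, 0, 40, 0, 0, 0], [0, 0, 40, 0, 0, 0], [0, 0, 30, 0, 0, 0], [0, 0, 17, 0, 0, 0], [0, 0, 7, 0, 0, 0], [0, 0, 0, 0, 0, 0], [0, 0, 0, 0, 0, 0]]]}}

```text
t: 17.38
ee_pos: [0.5442, 0.2441, 0.032]
tool_rot: [-0.0, 0.996, -0.088, 0.001]
ft_force: [0.1, 0.5, 0.5]
opening: 0.0526
gripper_force: 0.0
```

>>> {"fn": "servo_tool", "kwargs": {"targets": [[[0, 0, 0, 0, 0, 0], [0, 0, 0, 0, 0, 0], [0, 0, 0, 0, 0, 0], [0, 0, 0, 0, 0, 0], [0, 0, 0, 0, 0, 0], [0, 0, 0, 0, 0, 0]]], "hand": 0, "grip_force": 10}}

```text
t: 17.88
ee_pos: [0.5439, 0.2445, 0.032]
tool_rot: [-0.0, 0.996, -0.087, 0.001]
ft_force: [-0.6, -0.3, 5.0]
opening: 0.0285
gripper_force: 10.0
```

>>> {"fn": "servo_tool", "kwargs": {"targets": [[[0, 0, -10, 0, 0, 0], [0, 0, -30, 0, 0, 0], [0, 0, -40, 0, 0, 0], [0, 0, -40, 0, 0, 0], [0, 0, -20, 0, 0, 0], [0, 0, 0, 0, 0, 0], [0, 0, 0, 0, 0, 0]]]}}

```text
t: 18.47
ee_pos: [0.5444, 0.2447, 0.1734]
tool_rot: [-0.001, 0.996, -0.087, 0.002]
ft_force: [-0.0, 0.3, -0.9]
opening: 0.0288
gripper_force: 10.0
```

Run:
```python
from h import *
print(tool()[:3,3].round(4)); rows([.5695,.0685,.17],-11.5)
```

```text
[0.5444 0.2447 0.1734]
5 yaw0 -10.0
[[11.1, 33.8, 0.7, 0.0, 0.0, 0.3], [11.2, 33.8, 0.7, 0.0, 0.0, 0.3], [11.4, 33.7, 0.7, 0.0, 0.0, 0.3], [11.6, 33.7, 0.7, 0.0, 0.0, 0.3], [11.8, 33.6, 0.7, 0.0, 0.0, 0.3]]
```

>>> {"fn": "servo_tool", "kwargs": {"targets": [[[11, 33.7, 0, 0, 0, 0.3], [11, 33.7, 0, 0, 0, 0.3], [11.4, 33.7, 0, 0, 0, 0.3], [11.6, 33.7, 0, 0, 0, 0.3], [11.8, 33.6, 0, 0, 0, 0.3], [0, 0, 0, 0, 0, 0], [0, 0, 0, 0, 0, 0], [0, 0, 0, 0, 0, 0]]]}}

```text
t: 19.13
ee_pos: [0.567, 0.0685, 0.1693]
tool_rot: [-0.0, 0.995, -0.101, -0.002]
ft_force: [-0.1, -0.4, -1.0]
opening: 0.0289
gripper_force: 10.0
```

Run:
```python
from h import *
T=tool(); print(T[:3,3].round(4))
im=snap('wrist','w8'); find('wrist',['ring_left','ring_right'],T)
```

```text
[0.567  0.0685 0.1693]
wrist ring_left 0.65 [183. 319.] [0.5734 0.069  0.003 ]
wrist ring_right 0.61 [185. 472.] [ 0.5435 -0.0682  0.003 ]
```

View pics/w8.png

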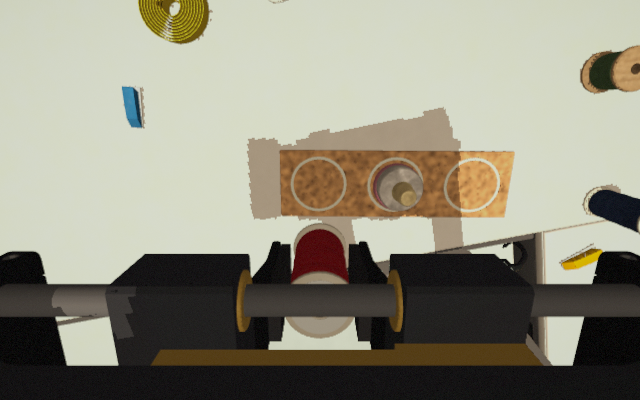

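Wrist view: left ring at (319,183) and the held red spool's base edge at row 224, so it is centred in the grip. Lowering it onto the ring.

>>> {"fn": "servo_tool", "kwargs": {"targets": [[[4.5, -1.5, 30, 0, 0, 0], [0, 0, 35, 0, 0, 0], [0, 0, 35, 0, 0, 0], [0, 0, 18, 0, 0, 0], [0, 0, 8, 0, 0, 0], [0, 0, 2, 0, 0, 0], [0, 0, 0, 0, 0, 0], [0, 0, 0, 0, 0, 0]]]}}

```text
t: 19.95
ee_pos: [0.5743, 0.0693, 0.0448]
tool_rot: [-0.0, 0.995, -0.1, 0.001]
ft_force: [0.0, -0.4, 0.7]
opening: 0.0286
gripper_force: 10.0
```

>>> {"fn": "servo_tool", "kwargs": {"targets": [[[0, 0, 1.5, 0, 0, 0], [0, 0, 1, 0, 0, 0], [0, 0, 0, 0, 0, 0], [0, 0, 0, 0, 0, 0]]]}}

```text
t: 20.28
ee_pos: [0.5732, 0.0689, 0.0412]
tool_rot: [-0.0, 0.995, -0.1, 0.0]
ft_force: [0.0, 0.0, -0.6]
opening: 0.0285
gripper_force: 10.0
```

>>> {"fn": "servo_tool", "kwargs": {"targets": [[[-0.5, 0, 2, 0, 0, 0], [0, 0, 1.5, 0, 0, 0], [0, 0, 1.2, 0, 0, 0], [0, 0, 0.8, 0, 0, 0], [0, 0, 0, 0, 0, 0], [0, 0, 0, 0, 0, 0]]]}}

```text
t: 20.78
ee_pos: [0.5723, 0.069, 0.035]
tool_rot: [0.0, 0.995, -0.1, -0.0]
ft_force: [0.5, 0.6, 0.9]
opening: 0.029
gripper_force: 10.0
```

>>> {"fn": "servo_tool", "kwargs": {"targets": [[[0, 0, 0.5, 0, 0, 0], [0, 0, 0, 0, 0, 0]]]}}

```text
t: 20.95
ee_pos: [0.5724, 0.069, 0.035]
tool_rot: [0.0, 0.995, -0.1, -0.0]
ft_force: [-2.9, -1.1, 4.1]
opening: 0.0286
gripper_force: 10.0
```

>>> {"fn": "servo_tool", "kwargs": {"targets": [[[0, 0, 0, 0, 0, 0], [0, 0, 0, 0, 0, 0], [0, 0, -10, 0, 0, 0], [0, 0, -30, 0, 0, 0], [0, 0, -41, 0, 0, 0], [0, 0, -41, 0, 0, 0], [0, 0, -40, 0, 0, 0], [0, 0, 0, 0, 0, 0]]], "hand": 0.5}}

```text
t: 21.62
ee_pos: [0.5777, 0.069, 0.2075]
tool_rot: [-0.001, 0.995, -0.1, 0.008]
ft_force: [1.8, -0.6, 1.1]
opening: 0.0435
gripper_force: 0.0
```

Run:
```python
from h import *
T=tool(); print(T[:3,3].round(4))
im=snap('wrist'); find('wrist',['red_spool','ring_right','green_spool'],T)
cv2.imwrite('pics/w9.png',im[:,:,::-1])
rows([.612,-.18,.2],0)
```

```text
[0.5777 0.069  0.2075]
wrist red_spool 0.7 [188. 318.] [0.5739 0.0734 0.    ]
wrist ring_right 0.68 [189. 460.] [ 0.5446 -0.0704  0.003 ]
wrist ring_right 0.31 [191. 392.] [ 0.5556 -0.0015  0.003 ]
wrist green_spool 0.98 [ 91. 565.] [ 0.6197 -0.1797  0.    ]
wrist green_spool 0.51 [206. 571.] [ 0.5015 -0.1833  0.    ]
7 yaw0 -11.5
[[12.8, 33.7, -0.6, 0.0, 0.0, -1.65], [11.8, 34.1, -0.6, 0.0, 0.0, -1.65], [10.8, 34.4, -0.6, 0.0, 0.0, -1.65], [9.8, 34.7, -0.6, 0.0, 0.0, -1.65], [8.8, 34.9, -0.6, 0.0, 0.0, -1.65], [7.8, 35.2, -0.6, 0.0, 0.0, -1.65], [6.8, 35.4, -0.6, 0.0, 0.0, -1.65]]
```

View pics/w9.png

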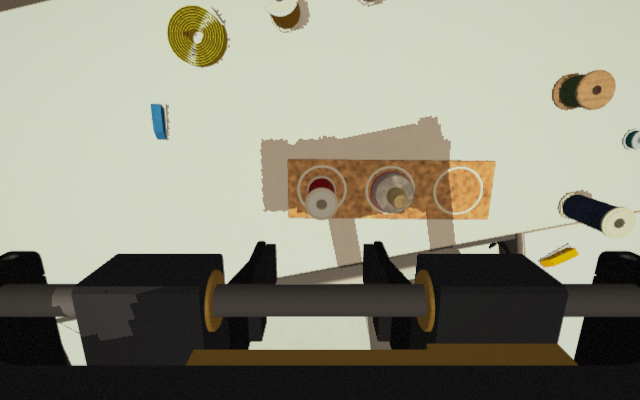

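The red spool stands in its ring, base about (321,188) against ring centre (322,188). Green spool next.

>>> {"fn": "servo_tool", "kwargs": {"targets": [[[14, 33.7, 0, 0, 0, -1.65], [13, 34, 0, 0, 0, -1.65], [12, 34.4, 0, 0, 0, -1.65], [11, 34.7, 0, 0, 0, -1.65], [10, 35, 0, 0, 0, -1.65], [9, 35.2, 0, 0, 0, -1.65], [8, 35.4, 10, 0, 0, -1.65], [0, 0, 20, 0, 0, 0]]], "hand": 0.6}}

```text
t: 22.48
ee_pos: [0.6221, -0.1881, 0.1668]
tool_rot: [0.002, 1.0, -0.002, 0.001]
ft_force: [-0.2, -0.7, 0.1]
opening: 0.0524
gripper_force: 0.0
```

>>> {"fn": "servo_tool", "kwargs": {"targets": [[[0, 0, 0, 0, 0, 0], [0, 0, 0, 0, 0, 0], [0, 0, 0, 0, 0, 0], [0, 0, 0, 0, 0, 0]]]}}

```text
t: 22.82
ee_pos: [0.6213, -0.1798, 0.167]
tool_rot: [-0.0, 1.0, 0.001, 0.0]
ft_force: [0.0, -0.4, 0.4]
opening: 0.0518
gripper_force: 0.0
```

Run:
```python
from h import *
T=tool(); print(T[:3,3].round(4))
im=snap('wrist','w10'); find('wrist',['green_spool','navy_spool'],T)
for r in env.outline_of('wrist','green_spool')[:1]:
    e=r['extent']; p=world('wrist',[(e[1]+e[3])/2,(e[0]+e[2])/2],.02,T); print(r['conf'],e,p)
aim([p[0],p[1],.025],0)
```

```text
[ 0.6213 -0.1798  0.167 ]
wrist green_spool 0.59 [192. 323.] [ 0.6198 -0.1818  0.    ]
wrist green_spool 0.52 [267. 204.] [ 0.543  -0.0658  0.    ]
wrist navy_spool 0.72 [308. 323.] [ 0.4983 -0.1831  0.    ]
0.76 [302.8, 174.8, 342.6, 223.3] [ 0.6180849  -0.18161806  0.02      ]
shift [ -3.8   1.2 142.6] turn 0.1
```

>>> {"fn": "servo_tool", "kwargs": {"targets": [[[-2.5, 1.7, 35, 0, 0, 0], [0, 0, 40, 0, 0, 0], [0, 0, 35, 0, 0, 0], [0, 0, 20, 0, 0, 0], [0, 0, 10, 0, 0, 0], [0, 0, 4, 0, 0, 0], [0, 0, 0, 0, 0, 0], [0, 0, 0, 0, 0, 0]]]}}

```text
t: 23.68
ee_pos: [0.6201, -0.1833, 0.0246]
tool_rot: [0.001, 1.0, 0.0, 0.001]
ft_force: [0.2, -0.7, -0.1]
opening: 0.0522
gripper_force: 0.0
```

>>> {"fn": "servo_tool", "kwargs": {"targets": [[[0, 0, 0, 0, 0, 0], [0, 0, 0, 0, 0, 0], [0, 0, 0, 0, 0, 0], [0, 0, 0, 0, 0, 0], [0, 0, 0, 0, 0, 0], [0, 0, 0, 0, 0, 0]]], "hand": 0, "grip_force": 10}}

```text
t: 24.18
ee_pos: [0.6192, -0.183, 0.0235]
tool_rot: [0.0, 1.0, 0.0, 0.001]
ft_force: [-1.1, 1.3, 4.8]
opening: 0.0327
gripper_force: 10.0
```

>>> {"fn": "servo_tool", "kwargs": {"targets": [[[0, 0, -10, 0, 0, 0], [0, 0, -30, 0, 0, 0], [0, 0, -40, 0, 0, 0], [0, 0, -40, 0, 0, 0], [0, 0, -25, 0, 0, 0], [0, 0, 0, 0, 0, 0], [0, 0, 0, 0, 0, 0]]]}}

```text
t: 24.77
ee_pos: [0.62, -0.1833, 0.1707]
tool_rot: [0.001, 1.0, 0.0, 0.002]
ft_force: [-0.6, 0.3, -0.1]
opening: 0.0329
gripper_force: 10.0
```

Run:
```python
from h import *
print(tool()[:3,3].round(4)); rows([.543,-.069,.17],-11.5)
```

```text
[ 0.62   -0.1833  0.1707]
4 yaw0 0.0
[[-19.2, -28.6, 0.2, 0.0, 0.0, 2.88], [-20.7, -27.6, 0.2, 0.0, 0.0, 2.88], [-22.0, -26.5, 0.2, 0.0, 0.0, 2.88], [-23.3, -25.4, 0.2, 0.0, 0.0, 2.88]]
```

>>> {"fn": "servo_tool", "kwargs": {"targets": [[[-19, -28.6, 0, 0, 0, 2.88], [-20.5, -27.6, 0, 0, 0, 2.88], [-22, -26.5, 0, 0, 0, 2.88], [-23, -25.4, 0, 0, 0, 2.88], [0, 0, 0, 0, 0, 0], [0, 0, 0, 0, 0, 0], [0, 0, 0, 0, 0, 0], [0, 0, 0, 0, 0, 0]]]}}

```text
t: 25.43
ee_pos: [0.5426, -0.0692, 0.167]
tool_rot: [0.0, 0.995, -0.1, -0.0]
ft_force: [-0.2, 0.0, -0.1]
opening: 0.0325
gripper_force: 10.0
```

Run:
```python
from h import *
T=tool(); print(T[:3,3].round(4))
im=snap('wrist','w11'); find('wrist',['ring_left','ring_right'],T)
for r in env.outline_of('wrist','green_spool')[:2]: print(r['conf'],r['extent'])
K=np.array(env.camera_info('wrist')['K']); E=np.linalg.inv(env.camera_info('wrist')['T_tool_cam'])
for x in(-3,0,3):
    q=K@(E@[x/1e3+.0165,0,.0235,1])[:3]; print(x,q[1]/q[2])
```

```text
[ 0.5426 -0.0692  0.167 ]
wrist ring_left 0.68 [190. 165.] [0.5716 0.0699 0.003 ]
wrist ring_right 0.86 [189. 320.] [ 0.5438 -0.0689  0.003 ]
wrist ring_right 0.65 [186. 162.] [0.5751 0.0716 0.003 ]
0.67 [124.1, 156.5, 359.8, 224.8]
0.57 [284.3, 226.0, 356.2, 322.7]
-3 229.6274463966882
0 224.16131019077307
3 218.64479876887458
```

View pics/w11.png

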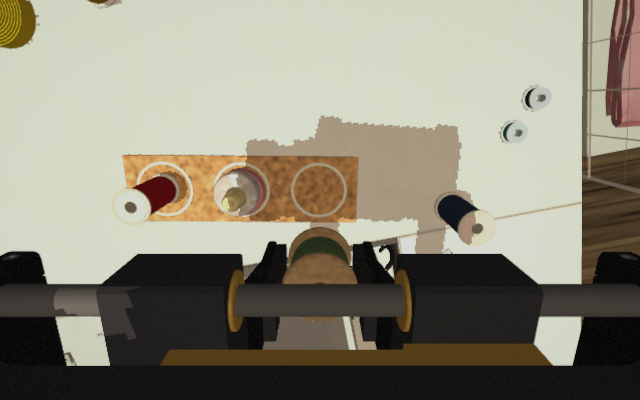

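Wrist view: right ring at (319,189), held green spool base edge at row 226, with everything else in place. Lowering.

>>> {"fn": "servo_tool", "kwargs": {"targets": [[[1.7, 0, 35, 0, 0, 0], [0, 0, 35, 0, 0, 0], [0, 0, 35, 0, 0, 0], [0, 0, 18, 0, 0, 0], [0, 0, 8, 0, 0, 0], [0, 0, 2, 0, 0, 0], [0, 0, 0, 0, 0, 0], [0, 0, 0, 0, 0, 0]]]}}

```text
t: 26.3
ee_pos: [0.5456, -0.0693, 0.0363]
tool_rot: [0.0, 0.995, -0.1, 0.001]
ft_force: [0.1, -1.6, -0.4]
opening: 0.0329
gripper_force: 10.0
```

>>> {"fn": "servo_tool", "kwargs": {"targets": [[[0, 0, 1.5, 0, 0, 0], [0, 0, 1, 0, 0, 0], [0, 0, 0, 0, 0, 0], [0, 0, 0, 0, 0, 0]]]}}

```text
t: 26.63
ee_pos: [0.5444, -0.0689, 0.0327]
tool_rot: [0.0, 0.995, -0.1, 0.001]
ft_force: [0.2, -0.1, -0.0]
opening: 0.0326
gripper_force: 10.0
```

>>> {"fn": "servo_tool", "kwargs": {"targets": [[[0, 0, 2, 0, 0, 0], [0, 0, 1.5, 0, 0, 0], [0, 0, 1, 0, 0, 0], [0, 0, 1, 0, 0, 0], [0, 0, 0, 0, 0, 0], [0, 0, 0, 0, 0, 0]]]}}

```text
t: 27.13
ee_pos: [0.544, -0.0688, 0.0265]
tool_rot: [-0.0, 0.995, -0.1, -0.0]
ft_force: [-0.3, 0.3, 0.5]
opening: 0.0327
gripper_force: 10.0
```

>>> {"fn": "servo_tool", "kwargs": {"targets": [[[0, 0, 0.6, 0, 0, 0], [0, 0, 0, 0, 0, 0]]]}}

```text
t: 27.3
ee_pos: [0.544, -0.0688, 0.0265]
tool_rot: [-0.0, 0.995, -0.1, -0.0]
ft_force: [-3.0, 0.3, 6.7]
opening: 0.0327
gripper_force: 10.0
```

>>> {"fn": "servo_tool", "kwargs": {"targets": [[[0, 0, 0, 0, 0, 0], [0, 0, 0, 0, 0, 0], [0, 0, -10, 0, 0, 0], [0, 0, -30, 0, 0, 0], [0, 0, -41, 0, 0, 0], [0, 0, -41, 0, 0, 0], [0, 0, -41, 0, 0, 0], [0, 0, -30, 0, 0, 0]]], "hand": 0.53}}

```text
t: 27.97
ee_pos: [0.545, -0.069, 0.2237]
tool_rot: [0.0, 0.995, -0.1, 0.002]
ft_force: [1.3, -0.7, 0.2]
opening: 0.0463
gripper_force: 0.0
```

>>> {"fn": "servo_tool", "kwargs": {"targets": [[[0, -30, 0, 0, 0, 0], [0, -30, 0, 0, 0, 0], [0, -10, 0, 0, 0, 0], [0, 0, 0, 0, 0, 0], [0, 0, 0, 0, 0, 0], [0, 0, 0, 0, 0, 0]]]}}

```text
t: 28.47
ee_pos: [0.5576, -0.001, 0.2186]
tool_rot: [0.0, 0.995, -0.1, -0.0]
ft_force: [-0.3, -0.5, -0.9]
opening: 0.0461
gripper_force: 0.0
```

Run:
```python
from h import *
T=tool(); print(T[:3,3].round(4))
im=snap('wrist'); find('wrist',['red_spool','green_spool','ring_left','ring_right','navy_spool'],T)
cv2.imwrite('pics/w12.png',cv2.resize(im[100:260,200:480,::-1],None,fx=2.8,fy=2.8))
```

```text
[ 0.5576 -0.001   0.2186]
wrist green_spool 0.55 [177. 384.] [ 0.5447 -0.0676  0.    ]
wrist ring_left 0.66 [177. 253.] [0.5735 0.0675 0.003 ]
wrist ring_right 0.72 [178. 388.] [ 0.544  -0.0705  0.003 ]
```

View pics/w12.png

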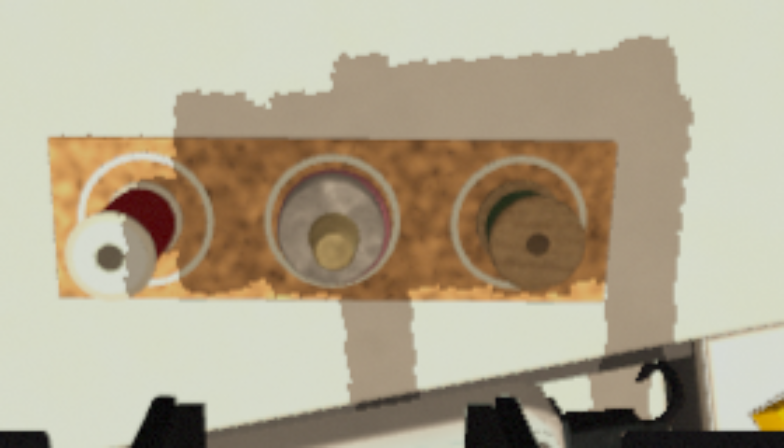

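All pieces stand upright and centred: red at crop (145,220) in the left ring, the stack at (333,225), green at (518,225) in the right ring. Handing in.

```bash
python3 -c "
from h import *
print(env.hand_in())"
```

```text
the job is handed in; nothing more can be done
None
```

The job is handed in: red is on the left ring, green on the right, steel and thimble are stacked on pink, and navy is untouched; the last wrist picture (about 28 s of 112 s) showed it all upright and centred, but `env.hand_in()` gave no verdict.

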